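# Lock the pepper-mill caddy onto its sprung keyhole dock

### The job

Lock the blue pepper-mill caddy onto the grey dock it lies in: press it down (without forcing it) where the hidden stud heads come up through the large ends of its two keyholes, keep it pressed and slide it along the dock towards the dock's robot-side end until it is fully home, then let it spring up so that the stud heads sit in the recesses. The studs lie under the caddy and must be found by feel; leave everything else on the counter where it is.

Things in the scene. Friction and masses are not known exactly. Their poses are not given: they have to be found in the camera images.
- caddy: blue plate 197 x 80 x 7 mm (x, y, z), 0.25 to 0.5 kg, loose in the dock on the dock's sprung pad; origin at the centre of its underside, x along its length, z up, axes parallel to the dock's. A round wooden well stands on its middle; two keyholes, before and behind the well, go through it on the centre line.
- well (a point): centre of the floor of the round mill well, at caddy x = 0, z = 7 mm: a wooden ring of inner diameter 54, outer 66, 16 mm high above the plate. Closed fingertips fit inside, to press on the plate and push the ring along.
- keyhole (a point): centre of the large end (27 mm octagon) of the robot-side keyhole at the plate's top: caddy x = -78, z = 7 mm. The other keyhole is the same, 129 mm further along +x (caddy x = +51). From each large end a 12 mm wide slot runs towards caddy +x.
- recess (a point): home place of the robot-side stud, at the plate's top: 30 mm from the large end's centre towards caddy +x (the slot lets a stud 1.5 mm further, to its end). Here the top has a recess 21 x 21 mm, 3.5 mm deep, with a steel-coloured floor, into which the 18 mm stud head drops; a 6 mm ridge of full plate thickness parts it from the large end.
- dock: fixed grey channel on the counter, 288 x 99 mm, walls 38 mm high; origin on the counter, x along the channel, away from the robot (its robot-side end is at -x), z up. The caddy has 1.5 mm play a side between its side walls; its origin can slide from x = -48 to +30 mm in the dock's frame and starts at -30 to +25.
- channel (a point): dock x = y = 0 at the height of the sprung pad's top when up (33 mm above the counter). Below the caddy on the centre line stand two hidden fixed studs 129 mm apart: neck 8 mm, head 18 mm wide, 4 mm thick, head top 31 mm above the counter. They are under the large ends when the caddy's origin is at some dock x between -15 and +15 mm, different each time, not reported.
- channel_end (a point): inner face of the dock's robot-side end wall, dock x = -147 mm, 33 mm above the counter. Locking slides the caddy this way, 30 mm from where the studs enter. Studs enter the large ends within 4 mm either way of centred; elsewhere a pressed caddy stops on the heads after sinking about 2 mm.
- pad (a joint): sinking of the sprung pad (m): 0 up, 0.018 at its stop. Pressing the caddy takes 3 to 5.5 N to start, 11 to 14 N at the bottom. It must be pressed to 0.0135 or deeper to slide with the ridges under the stud heads. Released it reads 0.0095 when locked home, 0.013 when caught but not home, 0 when not caught.
- pan: carbon steel paella pan, 300 mm wide, 42 mm high, red handles; bystander, origin under its centre
- spatula: beech spatula, 300 mm long, lying flat; bystander
- mill: black pepper mill, 52 mm wide, 174 mm high; bystander, origin under its centre
- tongs: stainless tongs, about 240 mm long, lying; bystander
- keeper: white ceramic garlic keeper with lid, 120 mm wide, 142 mm high; bystander, origin under its centre
- oil: green oil bottle, 60 mm wide, 190 mm high; bystander, origin under its centre

How it is judged:
On the way:
1. the caddy is pressed down with the stud heads through its keyholes (value of joint pad above 0.0132 m), for 0.1 s.
At the end, for the whole second after the job is handed in: The released caddy is locked home: the pad is held down 8 to 11.2 mm (9.5 expected) and the caddy's underside is 21 to 26.2 mm above the counter, level within 0.05 rad and at rest (under 10 mm/s), not touched by the fingers (value of joint pad between 0.008 and 0.0112 m and z of caddy in the frame of dock between 0.021 and 0.0262 m and angle between caddy's own z axis and vertical below 0.05 rad and linear speed of caddy below 0.01 m/s and contact force between the fingers and caddy below 0.1 N).
It fails at once if the caddy is pushed or pressed with more than 60 N (contact force between the fingers and caddy above 60 N).
It fails at once if a bystander is moved more than 30 mm (distance of any of pan, spatula, mill, tongs, keeper, oil from where it was at the start of the episode above 0.03 m).
It also fails if it takes over 64 s, if anything falls off the work surface, if the arm or the gripper's body presses on something with over 40 N, if the wrist force passes 120 N, or if a joint passes its speed limit or range.

### The arm

A 6-joint arm with a two-finger parallel gripper is mounted at the origin on the work surface. World frame = base frame: x ahead of the robot, y to its left, z up, the work surface at z = 0. Lengths are in m, angles in rad, forces in N, time in s.
With the tool pointing down it reaches from about 0.3 to 0.875 m from the base axis. Payload 6.4 kg.
Tool frame: the origin (TCP) lies at the very end of the fingers, on their centre line; the grasp point (between the pads) lies 19 mm behind it; z points along the fingers, y is the line along which they close (so a half turn about z gives the same grasp; the last joint's range is limited). The gripper opens to 85 mm and grips with 20 to 120 N. Pads are 22 mm wide; open, the fingers measure 114 mm over their backs; the gripper's body (76 mm by 85 mm) begins 54 mm behind the grasp point. The pads swing forward as they close: fully open they stand 13 mm farther back than shut.
Start: joints at [-1.552, 0.181, 1.607, -0, 1.354, -0.206], TCP at [0.128, -0.561, 0.231] pointing down, gripper open.
Joint ranges: [-2.99, 2.99], [-0.89, 2.07], [0.3, 2.58], [-1.14, 4.28], [0, 2.63], [-3.12, 3.12]. Speed limits (rad/s): [2.57, 2.57, 3.01, 3.14, 3.14, 3.14].

### API

Orientations are given as a unit quaternion [w, x, y, z].
In Python, from bench import ctrl, imaging, get_obs gives the robot as it stands (ctrl), with the cameras (imaging) and the readings as plain functions.
- The arm moves only by the tool jog_arm, called after "Emit:" as name([rows], argument=value, ...), one row to a line, values as JSON. Schema: {"type":"object","properties":{"motion":{"type":"array","items":{"type":"object","properties":{"xyz":{"type":"array","items":{"type":"number"},"minItems":3,"maxItems":3},"rotvec":{"type":"array","items":{"type":"number"},"minItems":3,"maxItems":3},"jaw":{"type":"number"}},"additionalProperties":false,"required":["jaw"]},"minItems":1,"maxItems":10},"only":{"type":"string"},"quiet":{"type":"boolean"},"lines":{"type":"string"}},"required":["motion"],"additionalProperties":false}. motion is a list of rows, 1 to 10 of them, each an object with the fields xyz (a list: dx, dy, dz in a scale on which 1.0 is 0.75 m), rotvec (a list: a rotation vector rx, ry, rz in shares of 45 degrees (1.0 is 45 degrees)), jaw (the opening from 0.0 (shut) to 1.0 (fully open)); a field left out counts as zero (the opening has to be given); each row is the pose to reach, as a shift and turn from the pose commanded when the call began, along the tool's axes at that moment; what a row does not reach only later rows make up. A row lasts 1/8 s, in which the tool goes at most 0.0625 m and 0.188 rad, less where a joint would pass 70% of its speed; a pose out of reach is approached as far as the arm can. The fingers move at their own pace and stop on an object; the grip force is fixed at half the most. Time passes only in rows, so rows that do not move let the fingers close. The tool returns the time, the measured TCP pose, the force, the opening and the grip force at its end. only (a regular expression) keeps the lines of the reply that match it, lines (a string "A,B") keeps lines A to B, and quiet returns only ok. Input that does not fit is refused with a message, and nothing moves.
- get_obs(): the state, without advancing time (a new reading comes with each control period).
- imaging.camera(name): name is "side" or "top" or "wrist"; returns the picture (384x512x3 uint8, blue, green, red); there is no depth.
- imaging.camera_params(name): a dict with "fovy" (degrees; the focal length in pixels is half the picture's height over the tangent of half this angle, whatever the lens; pixels are square), "cx", "cy" (the principal point, pixels), "view" (4x4, takes a point from world to camera coordinates). Camera axes: x right, y up, looking along -z (the intrinsics and any distortion apply to the point x, -y, -z); pixel columns grow to the right and rows downward; lengths in m; the calibration is good to about 2 mm. A picture is of the moment at which its call begins: read the wrist's pose just before it. camera_params takes no time and is no camera call; for the wrist camera it gives the pose at the moment of the call.
- ctrl.hand_in(): hands the job in; it is judged then, once.
The state is a dict: "time_s": time; "q": joint angles; "dq": joint speeds; "joint_efforts": joint torques, N m; "eef_pos": TCP position; "eef_rot": TCP orientation; "wrist_force": force on the tool from outside, world axes, zero at the start; "torque": the same for the moment, N m; "opening": opening from 0.0 (shut) to 1.0 (fully open); "grasp_force": force on a finger pad.
Only numpy, scipy, OpenCV 4.12 (cv2) and the standard library are available. Lean on these libraries where they do the work, as an engineer would, in place of code of your own. Each camera call takes 0.05 s, during which the arm holds its last target. There are 200 camera calls.

## Working session

There is one attempt and no reset: what is moved stays moved. The work goes in short steps, Python scripts to look and compute and a tool call to move; the robot and the scene stay as the last step left them, time stands still between calls to the robot, and variables do not carry over. Pictures are saved under pics/ and viewed, at most 10 in all, crops included, and the job is handed in when it is done.

```bash
ls; mkdir -p pics
```

Run:
```python
from bench import ctrl, imaging, get_obs
import cv2
for n in ("top","side","wrist"):
    p=imaging.camera_params(n); print(n,p)
    cv2.imwrite(f"pics/{n}0.png",imaging.camera(n))
o=get_obs(); print(o)
```

```text
bench.py
pics
top {'fovy': 47.123311125454066, 'cx': 257.86472265151883, 'cy': 194.81723771615341, 'view': array([[-0.02366353, -0.99970874,  0.00474084,  0.0342733 ],
       [ 0.99117882, -0.02284253,  0.13054794, -0.5493365 ],
       [-0.13040162,  0.00778825,  0.99143066, -1.70377458],
       [ 0.        ,  0.        ,  0.        ,  1.        ]])}
side {'fovy': 47.36078862868696, 'cx': 262.34571933261884, 'cy': 195.9327702867349, 'view': array([[ 0.98157288, -0.18978578, -0.02227213, -0.51896281],
       [ 0.11217688,  0.47794047,  0.87119989, -0.13003996],
       [-0.1546966 , -0.8576446 ,  0.49042298, -1.73184705],
       [ 0.        ,  0.        ,  0.        ,  1.        ]])}
wrist {'fovy': 62.55639675026777, 'cx': 258.5355664521721, 'cy': 189.5517231817572, 'view': array([[ 0.22319527, -0.97476883, -0.00309775, -0.57477482],
       [ 0.92759481,  0.21336826, -0.30666245,  0.04058652],
       [ 0.29958596,  0.06557215,  0.95181329, -0.38158816],
       [ 0.        ,  0.        ,  0.        ,  1.        ]])}
{'time_s': 0.15, 'q': array([-1.55228137e+00,  1.81416780e-01,  1.60776240e+00,  2.16626864e-05,
        1.35384464e+00, -2.06276598e-01]), 'dq': array([ 5.79712917e-05, -2.76190914e-03, -3.90706115e-03,  2.06691010e-03,
        7.59841312e-04,  2.02220349e-03]), 'joint_efforts': array([ 1.14052895e-03, -4.45261931e+01, -3.51694322e+01, -2.67495534e-04,
        5.92218654e-03,  2.69082676e-06]), 'eef_pos': array([ 0.12819806, -0.56008411,  0.23057273]), 'eef_rot': array([-7.11438938e-04,  9.93690249e-01,  1.12156926e-01,  7.76099314e-05]), 'wrist_force': array([-0.50756635, -0.06935024, -0.68691811]), 'torque': array([-0.00381324,  0.00647805, -0.0379017 ]), 'grasp_force': 0.0, 'opening': 1.0035539623496963}
```

View pics/top0.png

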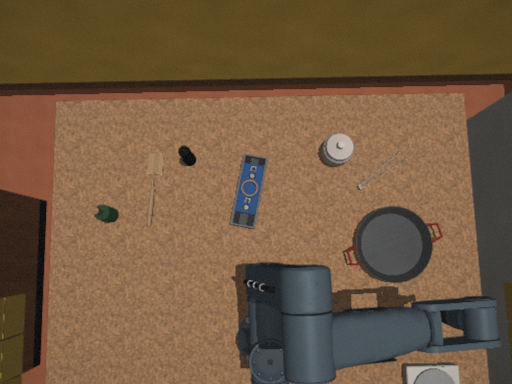

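View pics/side0.png

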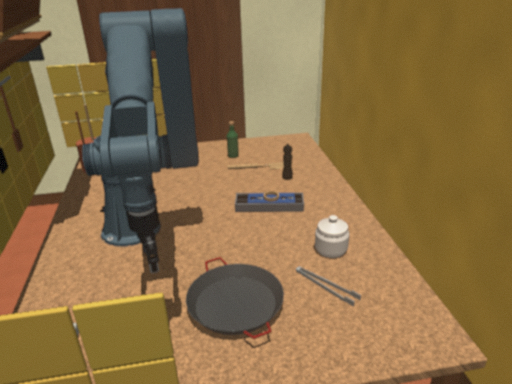

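The top view shows the dock centred near (249,191), with the blue caddy and its ring at (250,188). The mill is at (187,156), the keeper at (339,149) and the pan at (393,244).

Create h.py:
```python
from bench import ctrl, imaging, get_obs
import numpy as np, cv2
from scipy.spatial.transform import Rotation as R
def ray(p,uv,z,shape=(384,512)):
    f=shape[0]/2/np.tan(np.radians(p["fovy"])/2); V=np.array(p["view"])
    uv=np.atleast_2d(uv).astype(float)
    d=np.c_[(uv[:,0]-p["cx"])/f,-(uv[:,1]-p["cy"])/f,-np.ones(len(uv))]@V[:3,:3]
    c=-V[:3,:3].T@V[:3,3]
    return c+d*((z-c[2])/d[:,2])[:,None]
def rot(o): q=o["eef_rot"]; return R.from_quat([q[1],q[2],q[3],q[0]])
def tool(o,target): return rot(o).inv().apply(np.array(target)-o["eef_pos"])
def blue(im,lo=(100,110,50),hi=(125,255,255)):
    m=cv2.inRange(cv2.cvtColor(im,cv2.COLOR_BGR2HSV),lo,hi); return m
```

Run:
```python
from h import *
im=cv2.imread("pics/top0.png"); p=imaging.camera_params("top")
m=blue(im); m[:, :225]=0; m[:,275:]=0; m[235:]=0;m[:140]=0
ys,xs=np.nonzero(m); print(len(xs))
r=cv2.minAreaRect(np.c_[xs,ys].astype(np.float32)); print(r)
print(ray(p,cv2.boxPoints(r),0.04)); print(ray(p,r[0],.04))
# dock ends approx
print(ray(p,[[257,156],[242,225],[187,160],[339,155]],0.038))
o=get_obs(); print(rot(o).as_matrix())
```

```text
704
((249.18601989746094, 188.27352905273438), (19.927440643310547, 49.771820068359375), 10.784297943115234)
[[ 0.48810904  0.11364048  0.04      ]
 [ 0.68259095  0.07330402  0.04      ]
 [ 0.66572335 -0.00422096  0.04      ]
 [ 0.47166282  0.03721403  0.04      ]]
[[0.57630133 0.05511777 0.04      ]]
[[ 0.70608555  0.02120398  0.038     ]
 [ 0.432123    0.0862952   0.038     ]
 [ 0.69613027  0.30047147  0.038     ]
 [ 0.70275221 -0.30662857  0.038     ]]
[[ 9.74841636e-01  2.22898597e-01 -5.34514401e-06]
 [ 2.22898377e-01 -9.74840636e-01  1.43130885e-03]
 [ 3.13826072e-04 -1.39649089e-03 -9.99998976e-01]]
```

Units first: shifts go in shares of 0.75 m and turns go in shares of 45 degrees. So -0.46 m is -0.6133, -0.05 m is -0.0667, 0.445 rad is 0.5666.

Emit:
jog_arm([
  {"xyz":[0.08,-0.08,-0.0667],"rotvec":[0,0,0.0637],"jaw":0},
  {"xyz":[0.1333,-0.1333,-0.0667],"rotvec":[0,0,0.1273],"jaw":0},
  {"xyz":[0.2,-0.2,-0.0667],"rotvec":[0,0,0.191],"jaw":0},
  {"xyz":[0.2533,-0.2533,-0.0667],"rotvec":[0,0,0.2546],"jaw":0},
  {"xyz":[0.3067,-0.32,-0.0667],"rotvec":[0,0,0.3183],"jaw":0},
  {"xyz":[0.36,-0.3733,-0.0667],"rotvec":[0,0,0.382],"jaw":0},
  {"xyz":[0.4133,-0.44,-0.0667],"rotvec":[0,0,0.4456],"jaw":0},
  {"xyz":[0.48,-0.4933,-0.0667],"rotvec":[0,0,0.5093],"jaw":0},
  {"xyz":[0.5333,-0.5467,-0.0667],"rotvec":[0,0,0.5666],"jaw":0},
  {"xyz":[0.5867,-0.6133,-0.0667],"rotvec":[0,0,0.5666],"jaw":0},
])

```text
time_s: 1.4
eef_pos: [0.4451, -0.0318, 0.2814]
eef_rot: [0.0, 0.994, -0.11, 0.0]
wrist_force: [1.5, -0.7, 0.2]
opening: 0.001
grasp_force: 0.0
```

Run:
```python
from h import *
o=get_obs(); print(tool(o,[0.5,0.07,0.28]), R.from_matrix(rot(o).as_matrix()).as_euler('ZYX'), rot(o).as_matrix()[:,0])
```

```text
[ 0.03131175 -0.11139558  0.00134686] [-2.20585721e-01 -6.94782582e-04  3.14132200e+00] [ 9.75769225e-01 -2.18801137e-01  6.94782527e-04]
```

Scaled: -0.11 m is -0.1467, -0.055 m is -0.0733.

Emit:
jog_arm([
  {"xyz":[0.02,-0.0733,0],"jaw":0},
  {"xyz":[0.04,-0.1467,0],"jaw":0},
  {"xyz":[0.04,-0.1467,0],"jaw":0},
  {"xyz":[0.04,-0.1467,0],"jaw":0},
])

```text
time_s: 1.9
eef_pos: [0.4971, 0.067, 0.2808]
eef_rot: [0.0, 0.994, -0.109, -0.001]
wrist_force: [0.2, -0.5, -0.3]
opening: -0.001
grasp_force: 0.0
```

Run:
```python
from h import *
p=imaging.camera_params("wrist"); im=imaging.camera("wrist"); cv2.imwrite("pics/w1.png",im)
import pickle; pickle.dump(p,open("w1.pkl","wb"))
print(-np.array(p["view"])[:3,:3].T@np.array(p["view"])[:3,3])
```

```text
[0.57417971 0.04870457 0.42408276]
```

View pics/w1.png

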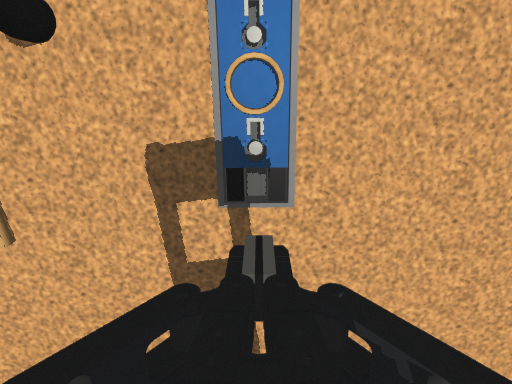

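The wrist view shows the ring at (254,83), the large ends near (256,150) and (254,34), the recesses at (255,127) and (254,8), and light round things in the large ends. I'll zoom in on them.

Run:
```python
import cv2
im=cv2.imread("pics/w1.png")[0:215,190:320]
b=cv2.resize(im[0:60,15:115],None,fx=6,fy=6,interpolation=cv2.INTER_CUBIC)[:,:]
c=cv2.resize(im[110:215,15:115],None,fx=5.6,fy=5.6,interpolation=cv2.INTER_CUBIC)
import numpy as np
o=np.zeros((600,800,3),np.uint8)
a=cv2.resize(im[0:60,30:95],(400,370),interpolation=cv2.INTER_CUBIC); o[:370,:400]=a
d=cv2.resize(im[110:210,30:95],(390,600),interpolation=cv2.INTER_CUBIC); o[:,405:795]=d
cv2.imwrite("pics/z1.png",o)
```

```text
(no output)
```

View pics/z1.png

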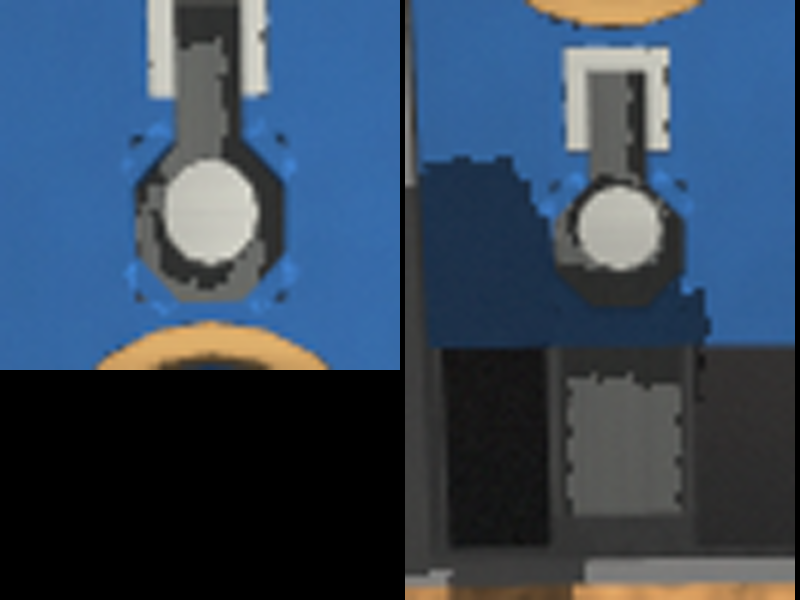

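Create m.py:
```python
from h import *
import pickle,sys
def measure(im,p,top):
    hsv=cv2.cvtColor(im,cv2.COLOR_BGR2HSV)
    ring=cv2.inRange(hsv,(10,60,120),(25,255,255))
    white=cv2.inRange(hsv,(0,0,140),(180,40,255))
    bl=blue(im)
    B=max(cv2.findContours(cv2.morphologyEx(bl,cv2.MORPH_CLOSE,np.ones((25,25))),0,2)[0],key=cv2.contourArea)
    hull=np.zeros(bl.shape,np.uint8); cv2.drawContours(hull,[cv2.convexHull(B)],-1,255,-1)
    print("blue rect px",cv2.minAreaRect(B))
    for nm,mm,z in (("ring",ring&hull,top+.016),("white",white&hull,.031)):
        for c in cv2.findContours(mm,0,2)[0]:
            if cv2.contourArea(c)<80: continue
            (u,v),r=cv2.minEnclosingCircle(c)
            if nm=="ring": c=cv2.convexHull(c)
            W=ray(p,c.reshape(-1,2),z); mr=cv2.minAreaRect((W[:,:2]*1000).astype(np.float32))
            print(nm,"px",round(u,1),round(v,1),"area",cv2.contourArea(c),"c mm",np.round(mr[0],1),"size",np.round(mr[1],1))
```

Run:
```python
from m import *
p=pickle.load(open("w1.pkl","rb")); im=cv2.imread("pics/w1.png")
measure(im,p,.040)
ua=np.array([.976,-.2188]);
print("oct near/far top",ray(p,[[255.7,150.2],[254.1,36.6]],.040),"head",ray(p,[[255.8,148],[254.1,34.4]],.031))
# dock axis: walls tops
print(ray(p,[[221,200],[211,0],[293,203],[298,0]],.038))
```

```text
blue rect px ((253.0, 83.5), (167.0, 74.0), 90.0)
ring px 254.1 82.8 area 2807.0 c mm [579.   53.1] size [64.2 63.8]
white px 255.3 147.4 area 125.0 c mm [504.6  68.5] size [16.  16.1]
white px 255.0 126.0 area 112.0 c mm [530.7  63.3] size [19.8 19.4]
white px 254.0 33.9 area 173.0 c mm [630.9  42.2] size [15.9 16.2]
oct near/far top [[0.50292693 0.06850694 0.04      ]
 [0.62696708 0.04235853 0.04      ]] head [[0.50394986 0.06823549 0.031     ]
 [0.63040273 0.04171061 0.031     ]]
[[ 0.44859237  0.12695837  0.038     ]
 [ 0.67218148  0.07964167  0.038     ]
 [ 0.42424039  0.03647447  0.038     ]
 [ 0.65184749 -0.01165156  0.038     ]]
```

Both stud heads show through the large ends: near (505,68.5) mm and far (631,42) mm, 129 mm apart. The ring centre is at (579,53), so the caddy is about 2 mm short of centred and inside the ±4 mm window. Next I'll move above the well.

Scaled: 0.21 m is 0.28, 0.18 m is 0.24, -0.0134 rad is -0.0171.

Emit:
jog_arm([
  {"xyz":[0.0667,-0.004,0.04],"rotvec":[0,0,-0.0171],"jaw":0},
  {"xyz":[0.1107,-0.0059,0.1],"rotvec":[0,0,-0.0171],"jaw":0},
  {"xyz":[0.1107,-0.0059,0.1733],"rotvec":[0,0,-0.0171],"jaw":0},
  {"xyz":[0.1107,-0.0059,0.24],"rotvec":[0,0,-0.0171],"jaw":0},
  {"xyz":[0.1107,-0.0059,0.28],"rotvec":[0,0,-0.0171],"jaw":0},
  {"xyz":[0.1107,-0.0059,0.28],"rotvec":[0,0,-0.0171],"jaw":0},
  {"xyz":[0.1107,-0.0059,0.28],"rotvec":[0,0,-0.0171],"jaw":0},
])

```text
time_s: 2.82
eef_pos: [0.5806, 0.0521, 0.073]
eef_rot: [0.0, 0.995, -0.104, 0.001]
wrist_force: [0.2, 0.0, 0.6]
opening: 0.002
grasp_force: 0.0
```

Run:
```python
from h import *
o=get_obs(); print(o["eef_pos"],o["wrist_force"],rot(o).as_matrix()[:,0],"to ring",tool(o,[.579,.0531,.04]))
cv2.imwrite("pics/w2.png",imaging.camera("wrist"))
```

```text
[0.58059256 0.05205377 0.07302288] [0.16249132 0.03016603 0.60042213] [ 0.97839317 -0.20673934  0.00237786] to ring [-0.00185297 -0.00068964  0.03301866]
```

View pics/w2.png

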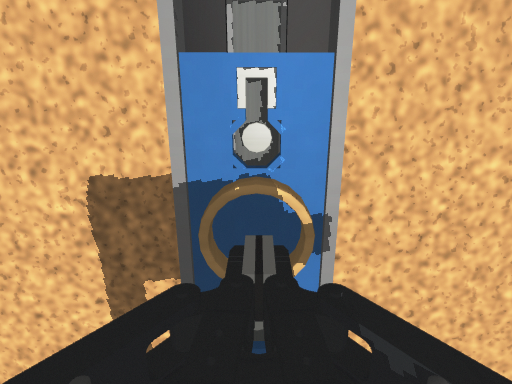

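The fingertips hang inside the ring, and the far head is at (256,137) within its octagon, centred near (257,147). Now a gentle press in small steps.

Run:
```python
from h import *
p=imaging.camera_params("wrist")
h=ray(p,[[256.5,137]],.031)[0]; k=ray(p,[[257,146.5]],.040)[0]; print(h,k,(k-h)@[.979,-.204,0])
```

```text
[0.63141121 0.04193013 0.031     ] [0.62739533 0.04242231 0.04      ] -0.004031948689049111
```

Emit:
jog_arm([
  {"xyz":[-0.0013,-0.0013,0.0267],"jaw":0},
  {"xyz":[-0.0027,-0.0013,0.0427],"jaw":0},
  {"xyz":[-0.0027,-0.0013,0.0453],"jaw":0},
  {"xyz":[-0.0027,-0.0013,0.048],"jaw":0},
  {"xyz":[-0.0027,-0.0013,0.0493],"jaw":0},
  {"xyz":[-0.0027,-0.0013,0.0493],"jaw":0},
  {"xyz":[-0.0027,-0.0013,0.0493],"jaw":0},
])

```text
time_s: 3.75
eef_pos: [0.5773, 0.0547, 0.0347]
eef_rot: [0.0, 0.995, -0.103, -0.001]
wrist_force: [-5.0, -0.5, 6.6]
opening: -0.0
grasp_force: 3.7
```

Scaled: 0.005 m is 0.0067, 0.004 m is 0.0053.

Emit:
jog_arm([
  {"xyz":[0,0,0.0027],"jaw":0},
  {"xyz":[0,0,0.0053],"jaw":0},
  {"xyz":[0,0,0.0067],"jaw":0},
  {"xyz":[0,0,0.0067],"jaw":0},
])

```text
time_s: 4.25
eef_pos: [0.5773, 0.0547, 0.0299]
eef_rot: [0.0, 0.995, -0.103, -0.001]
wrist_force: [-4.2, 0.3, 9.1]
opening: -0.002
grasp_force: 4.7
```

Scaled: 0.006 m is 0.008, 0.004 m is 0.0053.

Emit:
jog_arm([
  {"xyz":[0,0,0.0027],"jaw":0},
  {"xyz":[0,0,0.0053],"jaw":0},
  {"xyz":[0,0,0.008],"jaw":0},
  {"xyz":[0,0,0.008],"jaw":0},
  {"xyz":[0,0,0.008],"jaw":0},
])

```text
time_s: 4.88
eef_pos: [0.5773, 0.0547, 0.0242]
eef_rot: [0.0, 0.995, -0.103, -0.001]
wrist_force: [-6.1, -0.4, 12.1]
opening: -0.001
grasp_force: 6.0
```

Run:
```python
from h import *
cv2.imwrite("pics/w3.png",imaging.camera("wrist"))
```

```text
(no output)
```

View pics/w3.png

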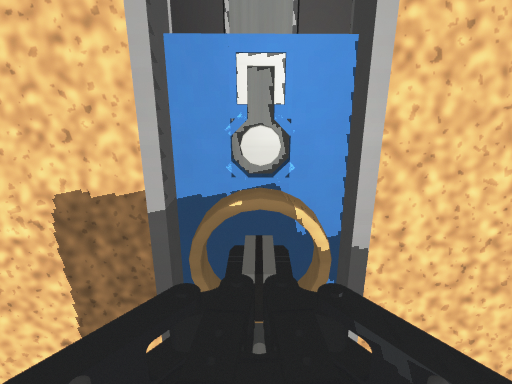

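The plate has sunk about 16 mm, and the head at (261,146) is up through the octagon and nearly centred. Now I'll slide towards the robot while pressed.

Scaled: -0.02 m is -0.0267, -0.018 m is -0.024.

Emit:
jog_arm([
  {"xyz":[0,0,0.0013],"jaw":0},
  {"xyz":[-0.004,0,0.0013],"jaw":0},
  {"xyz":[-0.008,0,0.0013],"jaw":0},
  {"xyz":[-0.012,0,0.0013],"jaw":0},
  {"xyz":[-0.016,0,0.0013],"jaw":0},
  {"xyz":[-0.02,0,0.0013],"jaw":0},
  {"xyz":[-0.024,0,0.0013],"jaw":0},
  {"xyz":[-0.0267,0,0.0013],"jaw":0},
  {"xyz":[-0.0267,0,0.0013],"jaw":0},
])

```text
time_s: 6.05
eef_pos: [0.5637, 0.0579, 0.0259]
eef_rot: [0.0, 0.995, -0.103, 0.006]
wrist_force: [6.3, -1.5, 11.6]
opening: 0.0
grasp_force: 5.6
```

Run:
```python
from h import *
from m import measure
p=imaging.camera_params("wrist");im=imaging.camera("wrist");cv2.imwrite("pics/w4.png",im); measure(im,p,.024)
```

```text
blue rect px ((260.5, 158.0), (250.0, 193.0), 90.0)
ring px 322.5 272.5 area 209.0 c mm [553.4  27.9] size [ 5.  12.3]
ring px 262.0 242.0 area 5263.5 c mm [585.3  49.4] size [60.4 25.7]
white px 259.5 89.5 area 3158.5 c mm [638.1  40.7] size [19.8 31.8]
```

View pics/w4.png

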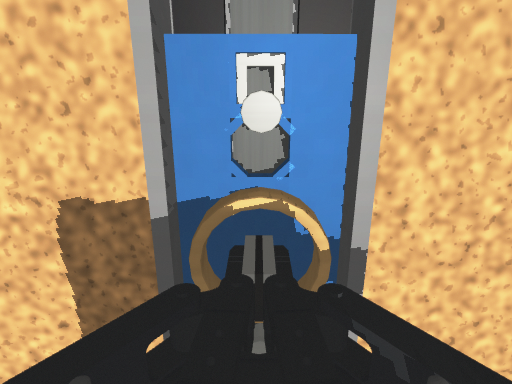

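The caddy came along by friction: the head is now at (262,112), about 15 mm along the slot over the ridge. The height rose a little, so I'll press slightly deeper and go on.

Scaled: 0.002 m is 0.0027, 0.001 m is 0.0013.

Emit:
jog_arm([
  {"xyz":[0,0,0.0013],"jaw":0},
  {"xyz":[0,0,0.0027],"jaw":0},
  {"xyz":[0,0,0.0027],"jaw":0},
  {"xyz":[0,0,0.0027],"jaw":0},
])

```text
time_s: 6.6
eef_pos: [0.5637, 0.0579, 0.0239]
eef_rot: [0.0, 0.995, -0.103, 0.006]
wrist_force: [6.3, -1.2, 12.3]
opening: -0.0
grasp_force: 6.1
```

Emit:
jog_arm([
  {"xyz":[-0.0027,0,0],"jaw":0},
  {"xyz":[-0.0053,0,0],"jaw":0},
  {"xyz":[-0.008,0,0],"jaw":0},
  {"xyz":[-0.008,0,0],"jaw":0},
  {"xyz":[-0.008,0,0],"jaw":0},
])

```text
time_s: 7.22
eef_pos: [0.5582, 0.059, 0.024]
eef_rot: [0.0, 0.995, -0.103, 0.006]
wrist_force: [7.7, -1.5, 12.2]
opening: 0.001
grasp_force: 6.0
```

Scaled: -0.009 m is -0.012, -0.008 m is -0.0107.

Emit:
jog_arm([
  {"xyz":[-0.0027,0,0],"jaw":0},
  {"xyz":[-0.0053,0,0],"jaw":0},
  {"xyz":[-0.008,0,0],"jaw":0},
  {"xyz":[-0.0107,0,0],"jaw":0},
  {"xyz":[-0.012,0,0],"jaw":0},
  {"xyz":[-0.012,0,0],"jaw":0},
  {"xyz":[-0.012,0,0],"jaw":0},
])

```text
time_s: 8.1
eef_pos: [0.5496, 0.0609, 0.024]
eef_rot: [0.0, 0.995, -0.103, 0.006]
wrist_force: [7.5, -1.6, 11.8]
opening: 0.002
grasp_force: 6.0
```

Run:
```python
from h import *
p=imaging.camera_params("wrist");im=imaging.camera("wrist");cv2.imwrite("pics/w5.png",im); cv2.imwrite("pics/z5.png",cv2.resize(im[20:300,150:380],None,fx=2,fy=2))
```

```text
(no output)
```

View pics/z5.png

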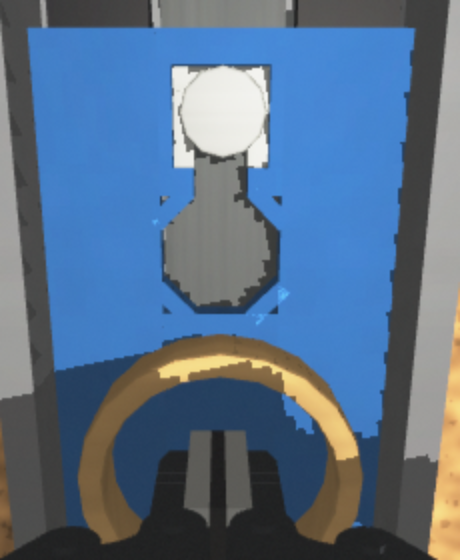

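The head covers the recess at crop (222,112), with the recess centred near (222,116). I'll correct for parallax by casting rays.

Run:
```python
from h import *
p=imaging.camera_params("wrist"); zt=get_obs()["eef_pos"][2]
f=lambda x,y:[150+x/2,20+y/2]
P=ray(p,[f(223,112)],.031)[0]
u=np.array([.979,-.204,0])
for n,q,z in (("recess",f(222,116),zt),("oct",f(221,253),zt)): 
    r=ray(p,[q],z)[0]; print(n,(P-r)@u*1000)
e=ray(p,[f(222,65),f(222,167),f(223,68),f(223,157)],zt); print((e-e[0])@u*1000)
```

```text
recess 0.5006495631623606
oct 30.157962767050595
[  0.         -20.75552986  -0.58461513 -18.63671771]
```

The offset is 30.2 to 30.5 mm, so it's home. Releasing straight up.

Scaled: -0.1 m is -0.1333, -0.09 m is -0.12.

Emit:
jog_arm([
  {"xyz":[0,0,-0.004],"jaw":0},
  {"xyz":[0,0,-0.008],"jaw":0},
  {"xyz":[0,0,-0.0133],"jaw":0},
  {"xyz":[0,0,-0.0267],"jaw":0},
  {"xyz":[0,0,-0.0667],"jaw":0},
  {"xyz":[0,0,-0.12],"jaw":0},
  {"xyz":[0,0,-0.1333],"jaw":0},
  {"xyz":[0,0,-0.1333],"jaw":0},
])

```text
time_s: 9.15
eef_pos: [0.5434, 0.0618, 0.1204]
eef_rot: [-0.0, 0.995, -0.103, 0.0]
wrist_force: [-0.3, -0.0, 0.1]
opening: 0.001
grasp_force: 0.0
```

Run:
```python
from h import *
im=imaging.camera("wrist");cv2.imwrite("pics/w6.png",im); cv2.imwrite("pics/z6.png",cv2.resize(im[20:300,150:380],None,fx=2,fy=2))
```

```text
(no output)
```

View pics/z6.png

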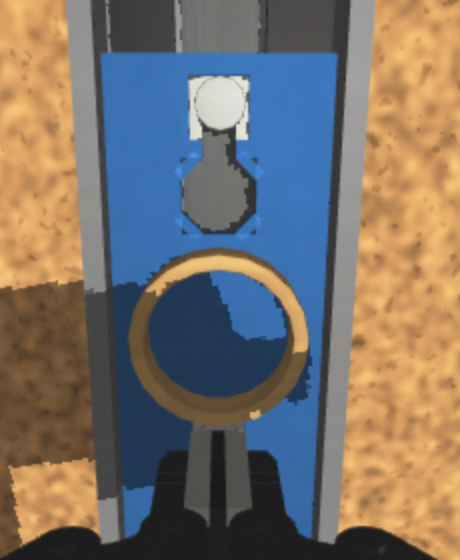

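After release the head is at crop (220,103) and the recess at (218,107). Next I'll check the height from the plate's apparent width.

Run:
```python
from h import *
p=imaging.camera_params("wrist"); im=cv2.imread("pics/w6.png"); 
s=im.astype(float); sat=(s[:,:,0]-s[:,:,2])
# subpixel blue edges per row, rows 55..85
L=[];Rr=[]
for v in range(52,100,2):
    r=sat[v]; c=258; t=r[225:235].mean()/2
    i=c-20
    while r[i]>t: i-=1
    L.append((i+(t-r[i])/(r[i+1]-r[i]),v))
    c2=c+30; t=r[282:292].mean()/2
    i=c2
    while r[i]>t: i+=1
    Rr.append((i-(t-r[i])/(r[i-1]-r[i]),v))
L=np.array(L);Rr=np.array(Rr)
n=np.array([.204,.979,0])
for z in (.027,.0305,.034,.040):
    w=np.median((ray(p,L,z)-ray(p,Rr,z))@n)*1000
    print(z,"width",w, "head-recess",(ray(p,[[150+109.7,20+103.3/2]],.031)-ray(p,[[150+109.3,20+107.5/2]],z))@np.array([.979,-.204,0])*1000,
     "head-oct",(ray(p,[[150+109.7,20+103.3/2]],.031)-ray(p,[[150+109.3,20+195/2]],z))@np.array([.979,-.204,0])*1000)
# same on w3-type check: w2 (pad up, top .040) would validate
```

```text
0.027 width 80.9863637953343 head-recess [1.20809084] head-oct [31.21149419]
0.0305 width 79.78342692441007 head-recess [1.33741622] head-oct [30.89516182]
0.034 width 78.58049005348578 head-recess [1.4667416] head-oct [30.57882946]
0.04 width 76.51831256047272 head-recess [1.68844225] head-oct [30.03654541]
```

Run:
```python
from h import *
import pickle
n=np.array([.204,.979,0])
p=pickle.load(open("w1.pkl","rb")); s=cv2.imread("pics/w1.png").astype(float); sat=s[:,:,0]-s[:,:,2]
W=[]
for v in range(10,110,4):
    r=sat[v]; i=228; t=r[i-4:i].mean()/2; 
    while r[i]>t: i-=1
    l=i+(t-r[i])/(r[i+1]-r[i]); i=285; t=r[i-2:i+2].mean()/2
    while r[i]>t: i+=1
    q=i-(t-r[i])/(r[i-1]-r[i]); W.append([(ray(p,[[l,v]],z)-ray(p,[[q,v]],z))[0]@n*1000 for z in (.030,.035,.04,.045)])
print(np.median(W,0))
```

```text
[nan nan nan nan]<stdin>:9: RuntimeWarning: divide by zero encountered in scalar divide
h.py:9: RuntimeWarning: invalid value encountered in multiply
  return c+d*((z-c[2])/d[:,2])[:,None]
```

Scaled: 0.087 m is 0.116, 0.086 m is 0.1147.

Emit:
jog_arm([
  {"xyz":[0.0093,0,0.0533],"jaw":0},
  {"xyz":[0.0093,0,0.0933],"jaw":0},
  {"xyz":[0.0093,0,0.112],"jaw":0},
  {"xyz":[0.0093,0,0.1147],"jaw":0},
  {"xyz":[0.0093,0,0.116],"jaw":0},
  {"xyz":[0.0093,0,0.116],"jaw":0},
])

```text
time_s: 9.95
eef_pos: [0.5512, 0.0602, 0.0344]
eef_rot: [-0.0, 0.995, -0.103, 0.001]
wrist_force: [0.5, 0.5, -0.5]
opening: 0.001
grasp_force: 0.0
```

Emit:
jog_arm([
  {"xyz":[0,0,0.0013],"jaw":0},
  {"xyz":[0,0,0.0013],"jaw":0},
])

```text
time_s: 10.2
eef_pos: [0.5506, 0.0603, 0.0327]
eef_rot: [-0.0, 0.995, -0.103, 0.0]
wrist_force: [0.3, -1.0, -1.0]
opening: -0.0
grasp_force: 0.0
```

Emit:
jog_arm([
  {"xyz":[0,0,0.0013],"jaw":0},
  {"xyz":[0,0,0.0013],"jaw":0},
])

```text
time_s: 10.45
eef_pos: [0.5503, 0.0603, 0.0312]
eef_rot: [0.0, 0.995, -0.103, -0.0]
wrist_force: [0.1, 0.2, -0.5]
opening: 0.001
grasp_force: 0.0
```

Emit:
jog_arm([
  {"xyz":[0,0,0.0013],"jaw":0},
  {"xyz":[0,0,0.0013],"jaw":0},
])

```text
time_s: 10.7
eef_pos: [0.5505, 0.0603, 0.0306]
eef_rot: [0.0, 0.995, -0.103, 0.0]
wrist_force: [-1.2, -0.1, 3.7]
opening: 0.001
grasp_force: 2.0
```

Contact comes at z of about 0.0306, so the plate top is at the locked height of 0.0305, not the 0.027 of a caught caddy. Lifting off and handing in.

Scaled: -0.12 m is -0.16, -0.09 m is -0.12.

Emit:
jog_arm([
  {"xyz":[0,0,-0.0027],"jaw":0},
  {"xyz":[0,0,-0.0133],"jaw":0},
  {"xyz":[0,0,-0.0533],"jaw":0},
  {"xyz":[0,0,-0.12],"jaw":0},
  {"xyz":[0,0,-0.16],"jaw":0},
  {"xyz":[0,0,-0.16],"jaw":0},
  {"xyz":[0,0,-0.16],"jaw":0},
])

```text
time_s: 11.58
eef_pos: [0.5498, 0.0603, 0.1497]
eef_rot: [-0.0, 0.995, -0.103, -0.0]
wrist_force: [-0.1, 0.2, -0.6]
opening: 0.001
grasp_force: 0.0
```

```bash
python3 -c "
from bench import ctrl, imaging, get_obs
print(ctrl.hand_in())"
```

```text
the job is handed in; nothing more can be done
None
```

The caddy is locked home as far as I can measure, and the job was handed in at about 11.6 s: a light touch found the plate top at about 30.6 mm (30.5 mm expected when locked), but the hand-in returned no verdict.

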